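Take the spatula off its hook and stand it in the mug

TASK

Swing the lamp's arm well aside, so that the lamp head hangs well clear (some 20 cm to the side) of both the hook and the red mug. Then lift the spatula up and off its hook, lower it blade first into the mug before letting go, and leave it standing there. Do not drop the spatula or disturb the mug, the tomato tin, the garlic or the timer.

Things in the scene. Friction and masses are not known exactly. Their poses are not given: they have to be found in the camera images.
- hook (a point): Where the spatula hangs: top of the lowest point of the stand's steel hook, 219 mm above the table. Axes: those of the stand. The hook is an 8 mm round bar that runs out to -x; 14 mm beyond this point it ends in an upturned tip, 12 mm higher than this point. To come off, the spatula must rise 13 to 23 mm, then move out along -x by more than 25 mm.
- utensil_stand: Fixed utensil stand with one hook: round foot 120 mm across, post 239 mm high, hook pointing to its -x, lowest 58 mm from the post's axis. Origin: under the post; z up.
- spatula: Steel spatula, green blade, 174 mm long, 50 g, hanging blade down. Origin: centre of its slot (17 mm wide, 34 mm high); z up along the handle, x square to its faces, y across. Loop and handle 31 mm wide, 7 mm thick from z +24 to -62, then 20 mm wide; blade 34 mm wide, z -100 to -150. A grip from above along y, fingers either side of the hook, TCP at z -25, keeps the palm clear of the hook.
- spatula_tip (a point): Middle of the blade's lower end, 150 mm from the spatula's origin along its -z.
- lamp_arm (a joint): Swing of the white lamp's arm about its upright hinge, rad: 0 = along the lamp's own -x, towards the robot, over the hook; positive = counter-clockwise from above (head to the robot's right, -y), negative = to the left; stops at +-1.6. Light friction (about 0.1 N m); stays where it is left.
- lamp_hinge (a point): Point on the lamp arm's hinge axis, 285 mm above the table, behind the stand. It turns with the arm, which runs from here along this frame's -x: a level bar 20 mm wide, 16 mm high (277 to 293 mm above the table), free to be pushed at its sides from 20 to 180 mm out. The lamp's foot (100 mm across) and post are fixed.
- lamp_head (a point): Centre of the round lamp head (84 mm across, 16 mm thick, underside 272 mm above the table) at the end of the arm, 225 mm from the hinge.
- red_mug: Red glazed mug, 90 mm high, 80 mm across, open at the top, with a handle at its side; loose, 0.3 kg. Origin near the middle of its underside, z up. It stands on the left or on the right of the stand, with the tomato tin on the other side.
- mug_centre (a point): Middle of the mug's inner floor, 8 mm above its underside. The inside is about 60 mm across, the rim 82 mm above this point.
- tomato_tin: Tomato tin, 75 mm across, 58 mm high; bystander. Origin: middle of its underside.
- garlic: Garlic bulb, 60 mm across, 59 mm high; bystander. Origin: middle of its underside.
- dial_timer: White kitchen dial timer, 67 mm across, 61 mm high; bystander. Origin: middle of its underside.
Mind the look-alikes: they are no part of the job. What is shaped like the red_mug but blue is not meant.

How it is judged:
By the outcome, as a careful person would: the job done as asked, in the order asked, and still so for the second after the job is handed in, with the robot touching nothing.
It also fails if it takes over 61 s, if anything falls off the work surface, if the arm or the gripper's body presses on something with over 40 N, if the wrist force passes 120 N, or if a joint passes its speed limit or range.

ROBOT

A 7-joint arm with a two-finger parallel gripper is mounted at the origin on a cart in front of the work surface, level with it; the furniture and walls round the work are solid. World frame = base frame: x ahead of the robot, y to its left, z up, the work surface at z = 0. Lengths are in mm, angles in rad, forces in N, time in s.
With the tool pointing down it reaches from about 400 to 875 mm from the base axis. Payload 4.4 kg.
Tool frame: the origin (TCP) lies between the finger pads, 19 mm behind the fingertips; this is the grasp point; z points along the fingers, y is the line along which they close (so a half turn about z gives the same grasp; the last joint's range is limited). The gripper opens to 85 mm and grips with 20 to 120 N. Pads are 22 mm wide; open, the fingers measure 114 mm over their backs; the gripper's body (76 mm by 85 mm) begins 54 mm behind the grasp point. The pads swing forward as they close: fully open they stand 13 mm farther back than shut.
Start: joints at [-1.356, 0.628, 0.038, 1.517, -0.027, 0.996, -0.02], TCP at [180.107, 624.563, 250.013] pointing down, gripper open.
Joint ranges: [-3.06, 3.06], [-0.37, 2.12], [-1.25, 1.32], [0.18, 2.47], [-1.1, 4.24], [0.23, 1.98], [-2.94, 2.94]. Speed limits (rad/s): [2.57, 2.57, 3.14, 3.14, 3.14, 3.14, 3.14].

INTERFACE

Orientations are given as [roll, pitch, yaw] about the fixed x, y, z axes, in that order (R = Rz(yaw) Ry(pitch) Rx(roll)).
In Python, from cell import read_state, get_image, camera_params, finish_job gives the robot as it stands.
- The arm moves only by the tool arm_command, never from a script. Its argument "deltas" is a list of rows, each an object of numbers: "dx", "dy", "dz": the shift along the world's x, y, z in m; "yaw": the turn about the world's z in degrees; "jaw": the opening, from 0 (shut) to 1 (fully open). A call has 1 to 20 rows; each row is the pose to reach, as a shift and turn from the pose commanded when the call began; what a row does not reach only later rows make up. A row lasts 1/10 s, in which the tool goes at most 50 mm and 8.59 degrees, less where a joint would pass 70% of its speed; a pose out of reach is approached as far as the arm can. A call with a gripper value outside its range is refused whole. The fingers move at their own pace and stop on an object; the grip force is fixed at half the most. Time passes only in rows, so rows that repeat a pose let the fingers close. It gives the time, the measured TCP pose, the force, the opening and the grip force at its end, in the units of the state.
- read_state(): the state, without advancing time (a new reading comes with each control period).
- get_image(name): name is "scene" or "top" or "wrist"; returns (picture, depth): 384x512x3 uint8, red, green, blue; 384x512 float32, mm along the optical axis (not along the pixel's ray), 0 where there is no reading.
- camera_params(name): a dict with "camera_matrix" (3x3 intrinsics, pixels), "extrinsics" (4x4, takes a point from camera to world coordinates). Camera axes: x right, y down, z forward; pixel columns grow to the right and rows downward; lengths in mm; the calibration is good to about 2 mm. A picture is of the moment at which its call begins: read the wrist's pose just before it. camera_params takes no time and is no camera call; for the wrist camera it gives the pose at the moment of the call.
- finish_job(): hands the job in; it is judged then, once.
The state is a dict: "clock": time; "qpos": joint angles; "qd": joint speeds; "tau": joint torques, N m; "eef_pos": TCP position; "tool_rot": TCP orientation; "force": force on the tool from outside, world axes, zero at the start; "torque": the same for the moment, N m; "width": finger opening in mm; "gripper_force": force on a finger pad.
Only numpy, scipy, OpenCV 4.12 (cv2) and the standard library are available. Lean on these libraries where they do the work, as an engineer would, in place of code of your own. Each camera call takes 0.05 s, during which the arm holds its last target. There are 200 camera calls.

## Working session

There is one attempt and no reset: what is moved stays moved. The work goes in short steps, Python scripts to look and compute and a tool call to move; the robot and the scene stay as the last step left them, time stands still between calls to the robot, and variables do not carry over. Pictures are saved under pics/ and viewed, at most 13 in all, crops included, and the job is handed in when it is done.

Besides the shell and the picture viewer there is one more tool, called after "Call:" as a command line: name --argument value ..., lists and objects as JSON in quotes. arm_command: Moves the arm, as the interface text tells. Its arguments: {"type":"object","properties":{"deltas":{"type":"array"}},"required":["deltas"]}

```bash
mkdir -p pics
cat > h.py <<'E'
import numpy as np,cv2
from cell import *
def grab(n):
    p=camera_params(n);im,d=get_image(n);return im,d,np.array(p['camera_matrix']),np.array(p['extrinsics'])
def pts(d,K,T):
    v,u=np.mgrid[:d.shape[0],:d.shape[1]]
    P=np.stack([(u-K[0,2])/K[0,0]*d,(v-K[1,2])/K[1,1]*d,d],-1)
    return P@T[:3,:3].T+T[:3,3]
def save(n,im): cv2.imwrite('pics/'+n,im[:,:,::-1])
E
python3 - <<'E'
from h import *
for n in('scene','top'):
    im,d,K,T=grab(n);save(n+'0.png',im);np.savez(n+'0.npz',im=im,d=d,K=K,T=T)
    print(n,K[0,0],T.round(2).tolist(),(d>0).mean())
s=read_state();print(s['clock'],s['eef_pos'],s['tool_rot'],s['width'],s['force'])
E
```

```text
scene 462.8771666229965 [[0.49, -0.64, 0.59, -357.25], [-0.87, -0.37, 0.31, -416.54], [0.02, -0.67, -0.74, 1360.36], [0.0, 0.0, 0.0, 1.0]] 0.9959309895833334
top 356.8901148811711 [[-0.01, -1.0, 0.09, 493.65], [-1.0, 0.01, -0.01, 74.18], [0.01, -0.09, -1.0, 1093.7], [0.0, 0.0, 0.0, 1.0]] 0.9958648681640625
0.1 [179.94976597 624.0512602  249.17757303] [-3.13989161e+00  1.49146562e-06  2.86079394e+00] 85.24408316251686 [-0.48022315  0.42291647 -0.34512739]
```

View pics/scene0.png

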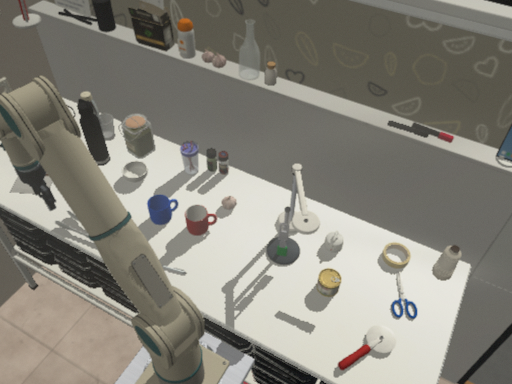

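View pics/top0.png

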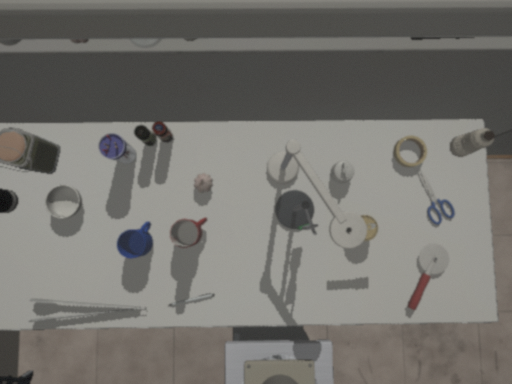

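Run:
```python
from h import *
a=np.load('top0.npz');b=np.load('scene0.npz')
A=cv2.resize(a['im'][120:300,160:400],None,fx=2.6,fy=2.6,interpolation=cv2.INTER_CUBIC)
A=cv2.convertScaleAbs(A,alpha=1.4)
B=cv2.resize(b['im'][150:330,180:360],None,fx=3.3,fy=3.3,interpolation=cv2.INTER_CUBIC)
save('topc.png',A);save('scenec.png',B)
P=pts(a['d'],a['K'],a['T'])
for n,(u,v) in dict(hinge=(293,147),head=(348,230),arm=(320,189),arm2=(305,166),mugfloor=(183,233),tin=(372,228),foot=(276,165),timer=(343,171),garlic=(203,183),stand=(283,205),green=(312,229),p=(302,211)).items(): print(n,P[v,u].round())
```

```text
hinge [672. -20. 297.]
head [ 483. -138.  297.]
arm [576. -79. 296.]
arm2 [629. -46. 294.]
mugfloor [476. 284.   7.]
tin [ 485. -272.   58.]
foot [678.   1.  24.]
timer [ 653. -194.   56.]
garlic [622. 218.  49.]
stand [557. -19.  13.]
green [486. -71. 221.]
p [538. -76.  19.]
```

View pics/topc.png

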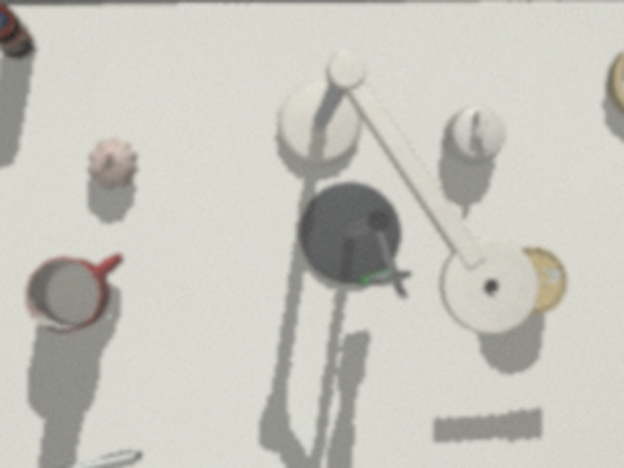

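View pics/scenec.png

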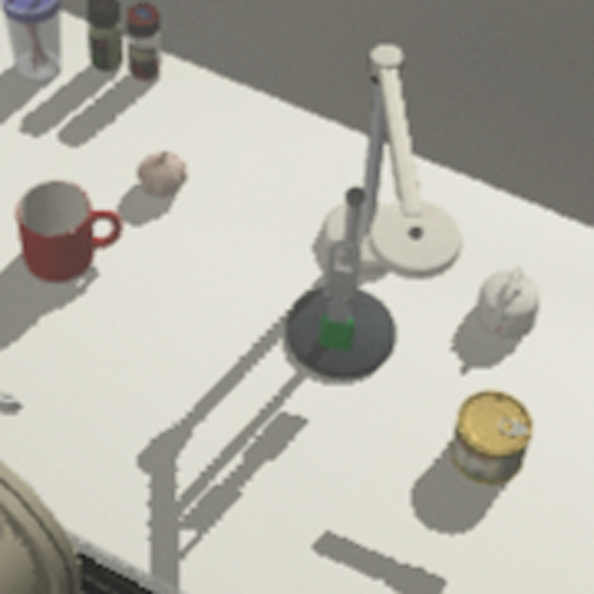

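Run:
```python
from h import *
from scipy.optimize import least_squares
for n in('top','scene'):
    a=np.load(n+'0.npz');P=pts(a['d'],a['K'],a['T']);im=a['im'].astype(int)
    x,y,z=P[...,0],P[...,1],P[...,2]
    m=(x>430)&(x<600)&(y>-130)&(y<10)&(z>25)&(z<270)
    v,u=np.nonzero(m)
    print(n,m.sum())
    o=np.argsort(-z[m])
    for lo,hi in((205,270),(150,205),(60,150),(25,60)):
        k=m&(z>=lo)&(z<hi)
        if k.sum()>3:
            Q=P[k];print(lo,hi,len(Q),Q.mean(0).round(),'min',Q.min(0).round(),'max',Q.max(0).round())
    if n=='top': 
        k=m&(z>190); print(np.c_[P[k],np.argwhere(k)[:,::-1],im[k]].round().astype(int)[::2].tolist())
    r=(im[...,0]>im[...,1]*1.35)&(x>380)&(x<600)&(y>180)&(y<360)
    r=(x>380)&(x<600)&(y>200)&(y<370)&(z>84)&(z<98)
    Q=P[r];f=lambda p:np.hypot(Q[:,0]-p[0],Q[:,1]-p[1])-p[2]
    s=least_squares(f,[476,284,36],loss='soft_l1',f_scale=3);print('mug',s.x.round(1),len(Q),np.median(Q[:,2]))
```

```text
top 256
205 270 168 [515. -64. 227.] min [474. -87. 215.] max [553. -46. 241.]
150 205 33 [516. -56. 180.] min [485. -80. 153.] max [550. -48. 204.]
60 150 50 [514. -58. 106.] min [485. -80.  64.] max [550. -48. 147.]
25 60 5 [544. -49.  43.] min [540. -51.  33.] max [549. -48.  49.]
[[553, -49, 232, 303, 201, 63, 65, 63], [553, -53, 237, 305, 201, 61, 61, 59], [553, -58, 237, 307, 201, 62, 64, 64], [551, -48, 237, 303, 202, 58, 59, 58], [551, -53, 236, 305, 202, 58, 59, 57], [551, -58, 237, 307, 202, 57, 55, 55], [549, -46, 233, 302, 203, 58, 59, 59], [548, -50, 241, 304, 203, 54, 55, 52], [548, -55, 239, 306, 203, 56, 58, 56], [548, -60, 240, 308, 203, 58, 60, 58], [548, -49, 196, 301, 204, 67, 67, 66], [546, -48, 237, 303, 204, 56, 57, 56], [546, -53, 239, 305, 204, 56, 55, 56], [546, -57, 239, 307, 204, 57, 59, 57], [546, -63, 236, 309, 204, 62, 63, 61], [544, -46, 232, 302, 205, 61, 61, 59], [543, -50, 239, 304, 205, 60, 60, 59], [543, -57, 239, 307, 205, 60, 59, 59], [543, -63, 236, 309, 205, 62, 62, 63], [541, -46, 232, 302, 206, 61, 62, 63], [541, -50, 238, 304, 206, 59, 60, 
[... 2377 characters left out ...]
83, -71, 220, 312, 230, 92, 91, 88], [483, -75, 225, 314, 230, 97, 97, 95], [481, -72, 226, 313, 231, 81, 81, 79], [481, -77, 229, 315, 231, 109, 109, 105], [479, -74, 232, 314, 232, 85, 84, 83], [478, -79, 231, 316, 232, 125, 125, 120], [476, -77, 229, 315, 233, 102, 102, 100], [474, -76, 233, 315, 234, 120, 119, 116]]
mug [478.5 264.5  38.6] 122 90.04218718749405
scene 365
205 270 99 [513. -65. 225.] min [471. -86. 208.] max [549. -46. 242.]
150 205 107 [498. -70. 176.] min [483. -87. 151.] max [545. -48. 204.]
60 150 150 [492. -71. 104.] min [479. -88.  60.] max [542. -50. 150.]
25 60 9 [501. -69.  54.] min [482. -86.  44.] max [546. -58.  60.]
mug [475.7 264.5  38.9] 81 88.08864244732831
```

Run:
```python
from h import *
from scipy.spatial.transform import Rotation as R
s=read_state();T=np.array(camera_params('wrist')['extrinsics']);A=R.from_euler('xyz',s['tool_rot']).as_matrix()
print((A.T@(T[:3,3]-s['eef_pos'])).round(),(A.T@T[:3,:3]).round(2))
```

```text
[  79.   -3. -125.] [[-0.   -0.95 -0.31]
 [ 1.   -0.   -0.  ]
 [-0.   -0.31  0.95]]
```

Call:
arm_command --deltas '[{"dx": 0.01, "dy": -0.02, "dz": 0.05, "yaw": 0, "jaw": 0}, {"dx": 0.38, "dy": -0.665, "dz": 0.13, "yaw": 34.3, "jaw": 0}, {"dx": 0.38, "dy": -0.665, "dz": 0.13, "yaw": 34.3, "jaw": 0}, {"dx": 0.38, "dy": -0.665, "dz": 0.13, "yaw": 34.3, "jaw": 0}, {"dx": 0.38, "dy": -0.665, "dz": 0.13, "yaw": 34.3, "jaw": 0}, {"dx": 0.38, "dy": -0.665, "dz": 0.13, "yaw": 34.3, "jaw": 0}, {"dx": 0.38, "dy": -0.665, "dz": 0.13, "yaw": 34.3, "jaw": 0}, {"dx": 0.38, "dy": -0.665, "dz": 0.13, "yaw": 34.3, "jaw": 0}, {"dx": 0.38, "dy": -0.665, "dz": 0.13, "yaw": 34.3, "jaw": 0}, {"dx": 0.38, "dy": -0.665, "dz": 0.13, "yaw": 34.3, "jaw": 0}, {"dx": 0.38, "dy": -0.665, "dz": 0.13, "yaw": 34.3, "jaw": 0}, {"dx": 0.38, "dy": -0.665, "dz": 0.13, "yaw": 34.3, "jaw": 0}, {"dx": 0.38, "dy": -0.665, "dz": 0.13, "yaw": 34.3, "jaw": 0}, {"dx": 0.38, "dy": -0.665, "dz": 0.13, "yaw": 34.3, "jaw": 0}, {"dx": 0.38, "dy": -0.665, "dz": 0.13, "yaw": 34.3, "jaw": 0}, {"dx": 0.38, "dy": -0.665, "dz": 0.13, "yaw": 34.3, "jaw": 0}, {"dx": 0.38, "dy": -0.665, "dz": 0.13, "yaw": 34.3, "jaw": 0}, {"dx": 0.38, "dy": -0.665, "dz": 0.13, "yaw": 34.3, "jaw": 0}, {"dx": 0.38, "dy": -0.665, "dz": 0.13, "yaw": 34.3, "jaw": 0}]'

```text
clock: 2.0
eef_pos: [559.5, -38.9, 379.5]
tool_rot: [3.14, -0.001, -2.822]
force: [-1.4, 1.1, 0.3]
width: 0.6
gripper_force: 0.0
```

Candidates: to move, the white lamp arm (top 320,189), the only lamp. The spatula with the green blade is at top (312,229), with no look-alike. The mugs are red at top (186,233) and blue at (135,243), so I choose red. The pale bulb at (203,183) is the garlic, the white dial at (343,171) is the timer, and the tin is at (368,228). The crops confirm these choices. Next I swing the lamp to the right, away from the mug.

Call:
arm_command --deltas '[{"dz": -0.05, "jaw": 0}, {"dz": -0.097, "jaw": 0}, {"dz": -0.097, "jaw": 0}, {"dx": 0.007, "dy": -0.012, "dz": -0.097, "jaw": 0}, {"dx": 0.011, "dy": -0.022, "dz": -0.097, "jaw": 0}, {"dx": 0.0155, "dy": -0.032, "dz": -0.097, "jaw": 0}, {"dx": 0.021, "dy": -0.042, "dz": -0.097, "jaw": 0}, {"dx": 0.028, "dy": -0.0505, "dz": -0.097, "jaw": 0}, {"dx": 0.0355, "dy": -0.0585, "dz": -0.097, "jaw": 0}, {"dx": 0.0435, "dy": -0.066, "dz": -0.097, "jaw": 0}, {"dx": 0.0525, "dy": -0.072, "dz": -0.097, "jaw": 0}, {"dx": 0.062, "dy": -0.0775, "dz": -0.097, "jaw": 0}, {"dx": 0.072, "dy": -0.082, "dz": -0.097, "jaw": 0}, {"dx": 0.0825, "dy": -0.0855, "dz": -0.097, "jaw": 0}, {"dx": 0.0825, "dy": -0.0855, "dz": -0.097, "jaw": 0}]'

```text
invalid input at $.deltas[0]: expected keys dx, dy, dz, yaw, jaw
```

Run:
```python
from h import *
im,d,K,T=grab('top');save('top1.png',im);P=pts(d,K,T)
x,y,z=P[...,0],P[...,1],P[...,2]
for n in('top','scene'):
  im,d,K,T=grab(n);P=pts(d,K,T);x,y,z=P[...,0],P[...,1],P[...,2]
  m=(np.abs(z-294)<9)&(y<-190)&(y>-310)&(x>500)&(x<760)
  print(n,m.sum(),P[m].mean(0).round() if m.any() else '', (P[m].min(0),P[m].max(0)) if m.any() else '')
```

```text
top 0  
scene 0
```

View pics/top1.png

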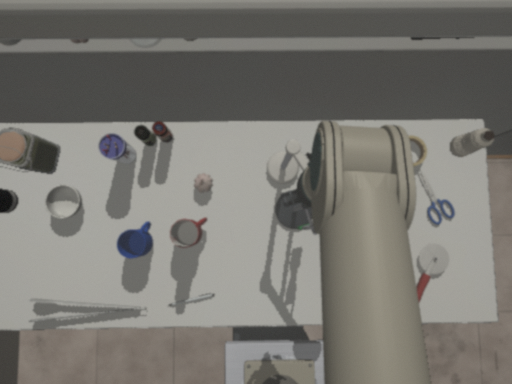

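The call was refused and nothing moved. The top view shows the forearm covering the right side, so I'll check its height over the lamp.

Run:
```python
from h import *
print(read_state()['qpos'].round(2) if hasattr(read_state()['qpos'],'round') else read_state()['qpos'])
im,d,K,T=grab('top');P=pts(d,K,T);print([P[v,u].round() for v,u in((150,350),(180,370),(250,370),(165,310),(200,318))])
im,d,K,T=grab('scene');save('scene1.png',im)
```

```text
[-0.07  0.38  0.13  1.58 -0.05  1.18  1.96]
[array([566., -21., 753.]), array([535., -35., 767.]), array([473., -25., 790.]), array([564.,   6., 682.]), array([520.,   7., 730.])]
```

View pics/scene1.png

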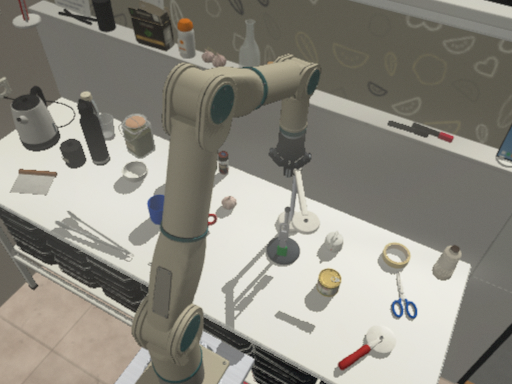

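The scene view shows the arm high overhead and the gripper at (290,160) above the lamp. The clearance is fine.

Call:
arm_command --deltas '[{"dx": 0, "dy": 0, "dz": -0.05, "yaw": 0, "jaw": 0}, {"dx": 0, "dy": 0, "dz": -0.097, "yaw": 0, "jaw": 0}, {"dx": 0, "dy": 0, "dz": -0.097, "yaw": 0, "jaw": 0}, {"dx": 0.007, "dy": -0.012, "dz": -0.097, "yaw": 0, "jaw": 0}, {"dx": 0.011, "dy": -0.022, "dz": -0.097, "yaw": 0, "jaw": 0}, {"dx": 0.0155, "dy": -0.032, "dz": -0.097, "yaw": 0, "jaw": 0}, {"dx": 0.021, "dy": -0.042, "dz": -0.097, "yaw": 0, "jaw": 0}, {"dx": 0.028, "dy": -0.0505, "dz": -0.097, "yaw": 0, "jaw": 0}, {"dx": 0.0355, "dy": -0.0585, "dz": -0.097, "yaw": 0, "jaw": 0}, {"dx": 0.0435, "dy": -0.066, "dz": -0.097, "yaw": 0, "jaw": 0}, {"dx": 0.0525, "dy": -0.072, "dz": -0.097, "yaw": 0, "jaw": 0}, {"dx": 0.062, "dy": -0.0775, "dz": -0.097, "yaw": 0, "jaw": 0}, {"dx": 0.072, "dy": -0.082, "dz": -0.097, "yaw": 0, "jaw": 0}, {"dx": 0.0825, "dy": -0.0855, "dz": -0.097, "yaw": 0, "jaw": 0}, {"dx": 0.0825, "dy": -0.0855, "dz": -0.097, "yaw": 0, "jaw": 0}]'

```text
clock: 3.75
eef_pos: [644.0, -126.9, 282.5]
tool_rot: [-3.14, 0.0, -2.824]
force: [-0.6, -0.3, -1.1]
width: -0.0
gripper_force: 0.0
```

Run:
```python
from h import *
for n in('top','scene'):
  im,d,K,T=grab(n);P=pts(d,K,T);x,y,z=P[...,0],P[...,1],P[...,2]
  m=(np.abs(z-290)<9)&(y<-185)&(y>-310)&(x>500)&(x<760)
  print(n,m.sum(),*((P[m].mean(0).round(),P[m].min(0).round(),P[m].max(0).round()) if m.any() else ''))
```

```text
top 0
scene 485 [ 660. -242.  290.] [ 622. -286.  281.] [ 705. -185.  298.]
```

Call:
arm_command --deltas '[{"dx": -0.02, "dy": 0.005, "dz": 0, "yaw": 0, "jaw": 0}, {"dx": -0.03, "dy": 0.01, "dz": 0.05, "yaw": 0, "jaw": 0}, {"dx": -0.04, "dy": 0.015, "dz": 0.097, "yaw": 0, "jaw": 0}, {"dx": -0.1515, "dy": 0.054, "dz": 0.097, "yaw": 0, "jaw": 0.7}, {"dx": -0.1515, "dy": 0.054, "dz": 0.097, "yaw": 0, "jaw": 0.7}, {"dx": -0.1515, "dy": 0.054, "dz": 0.097, "yaw": 0, "jaw": 0.7}, {"dx": -0.1515, "dy": 0.054, "dz": 0.097, "yaw": 0, "jaw": 0.7}, {"dx": -0.1515, "dy": 0.054, "dz": 0.097, "yaw": 0, "jaw": 0.7}]'

```text
clock: 4.65
eef_pos: [491.7, -72.2, 380.7]
tool_rot: [-3.141, 0.002, -2.824]
force: [-0.6, 0.8, -0.1]
width: 60.1
gripper_force: 0.0
```

Run:
```python
from h import *
s=read_state();print(s['eef_pos'],s['tool_rot'],s['width'])
im,d,K,T=grab('wrist');np.savez('w0.npz',im=im,d=d,K=K,T=T)
save('w0.png',im);P=pts(d,K,T);x,y,z=P[...,0],P[...,1],P[...,2]
c=np.array([546,-54]);X=np.array([.95,.312]);Y=np.array([-.312,.95])
a=(P[...,:2]-c)@X;b=(P[...,:2]-c)@Y
m=(np.abs(b)<30)&(a>-90)&(a<20)&(z>60)&(z<245)
for lo,hi in((232,245),(224,232),(213,224),(190,213),(150,190),(100,150),(60,100)):
    k=m&(z>=lo)&(z<hi)
    if k.sum()>5: print(lo,hi,k.sum(),'a',np.percentile(a[k],[2,50,98]).round(1),'b',np.percentile(b[k],[2,50,98]).round(1))
k=m&(z>170)&(a<-45)&(a>-75)
print(np.polyfit(b[k],a[k],1))
```

```text
[491.67074505 -72.15154509 380.71132914] [-3.14052403e+00  1.95617056e-03 -2.82362085e+00] 60.121598042486646
232 245 306 a [-73.9  -5.3   4.2] b [-12.   -3.3   5.4]
224 232 351 a [-77.  -57.3  -6.8] b [-12.7  -3.3   7. ]
213 224 396 a [-67.6 -46.6  -7.2] b [-16.7  -2.4  11. ]
190 213 112 a [-62.  -60.4  -4.3] b [-17.3  -7.6  11.7]
150 190 251 a [-61.8 -61.2  -3.7] b [-17.2  -7.7  12. ]
100 150 233 a [-62.  -61.2  -4.5] b [-17.8  -3.6  12.2]
60 100 138 a [-62.5 -62.2  -4. ] b [-19.3  -3.   12.7]
[ 7.30611000e-03 -5.98038942e+01]
```

View pics/w0.png

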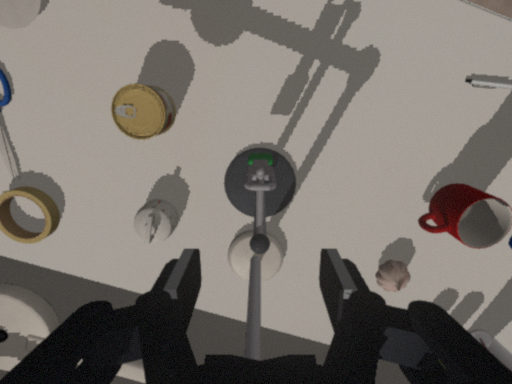

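The wrist view shows the spatula loop centred between the fingers at about (261,180). The hook bar runs to the post at (260,243), and the red mug stands at right (465,215).

Call:
arm_command --deltas '[{"dx": 0.001, "dy": -0.0025, "dz": -0.04, "yaw": 0, "jaw": 0.7}, {"dx": 0.001, "dy": -0.0025, "dz": -0.08, "yaw": 0, "jaw": 0.7}, {"dx": 0.001, "dy": -0.0025, "dz": -0.11, "yaw": 0, "jaw": 0.7}, {"dx": 0.001, "dy": -0.0025, "dz": -0.14, "yaw": 0, "jaw": 0.7}, {"dx": 0.001, "dy": -0.0025, "dz": -0.165, "yaw": 0, "jaw": 0.7}, {"dx": 0.001, "dy": -0.0025, "dz": -0.185, "yaw": 0, "jaw": 0.7}, {"dx": 0.001, "dy": -0.0025, "dz": -0.2, "yaw": 0, "jaw": 0.7}, {"dx": 0.001, "dy": -0.0025, "dz": -0.2, "yaw": 0, "jaw": 0.7}, {"dx": 0.001, "dy": -0.0025, "dz": -0.2, "yaw": 0, "jaw": 0.7}]'

```text
clock: 5.6
eef_pos: [493.0, -74.9, 179.7]
tool_rot: [-3.141, -0.0, -2.824]
force: [-0.4, -0.2, 1.2]
width: 59.5
gripper_force: 0.0
```

Call:
arm_command --deltas '[{"dx": 0, "dy": 0, "dz": 0, "yaw": 0, "jaw": 0.5}, {"dx": 0, "dy": 0, "dz": 0, "yaw": 0, "jaw": 0.4}, {"dx": 0, "dy": 0, "dz": 0, "yaw": 0, "jaw": 0.3}, {"dx": 0, "dy": 0, "dz": 0, "yaw": 0, "jaw": 0}, {"dx": 0, "dy": 0, "dz": 0, "yaw": 0, "jaw": 0}, {"dx": 0, "dy": 0, "dz": 0, "yaw": 0, "jaw": 0}, {"dx": 0, "dy": 0, "dz": 0, "yaw": 0, "jaw": 0}]'

```text
clock: 6.3
eef_pos: [492.6, -74.6, 180.5]
tool_rot: [-3.141, 0.001, -2.824]
force: [0.3, -0.9, 6.2]
width: 29.8
gripper_force: 59.2
```

Run:
```python
from h import *
im,d,K,T=grab('scene');save('s2.png',cv2.resize(im[60:330,180:380],None,fx=2.2,fy=2.2,interpolation=cv2.INTER_CUBIC))
s=read_state();print(s['width'],s['gripper_force'],s['force'],s['torque'])
```

```text
29.775966763249365 59.236515909433365 [ 0.35742133 -0.36906532  6.71877288] [-0.11294405 -0.01792302 -0.04211091]
```

View pics/s2.png

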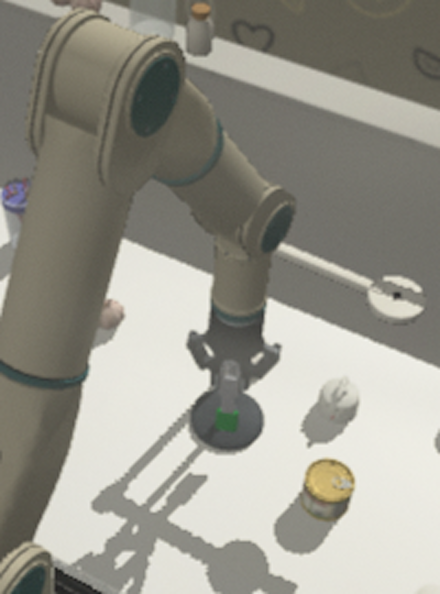

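Gripped at 30 mm, with the lamp well aside. Next I lift 18 mm.

Call:
arm_command --deltas '[{"dx": 0, "dy": 0, "dz": 0.006, "yaw": 0, "jaw": 0}, {"dx": 0, "dy": 0, "dz": 0.012, "yaw": 0, "jaw": 0}, {"dx": 0, "dy": 0, "dz": 0.018, "yaw": 0, "jaw": 0}, {"dx": 0, "dy": 0, "dz": 0.018, "yaw": 0, "jaw": 0}]'

```text
clock: 6.75
eef_pos: [492.6, -74.4, 198.9]
tool_rot: [-3.141, 0.001, -2.824]
force: [0.0, 1.1, -0.5]
width: 29.4
gripper_force: 59.1
```

Run:
```python
from h import *
c=np.array([546,-54]);X=np.array([.95,.312]);Y=np.array([-.312,.95])
im,d,K,T=grab('wrist');P=pts(d,K,T)
a=(P[...,:2]-c)@X;b=(P[...,:2]-c)@Y;z=P[...,2]
# blade: green pixels, hook tip grey
i=im.astype(int);g=(i[...,1]>i[...,0]*1.3)&(i[...,1]>i[...,2]*1.2)&(a>-100)&(a<-30)&(abs(b)<40)
print('blade',g.sum(),P[g].min(0).round(),P[g].max(0).round(),np.median(a[g]),np.median(b[g]))
m=(abs(b+3)<30)&(a<-50)&(a>-90)&(z>190)&(z<260)
print(m.sum(),z[m].max() if m.any() else '')
im,d,K,T=grab('scene');P=pts(d,K,T);i=im.astype(int);a=(P[...,:2]-c)@X
g=(i[...,1]>i[...,0]*1.3)&(i[...,1]>i[...,2]*1.2)&(a>-100)&(a<-30)&(abs(P[...,1]+74)<40);print(P[g].min(0).round(),P[g].max(0).round())
a0=np.load('scene0.npz');P=pts(a0['d'],a0['K'],a0['T']);i=a0['im'].astype(int);a=(P[...,:2]-c)@X
g=(i[...,1]>i[...,0]*1.3)&(i[...,1]>i[...,2]*1.2)&(a>-100)&(a<-30)&(abs(P[...,1]+74)<40);print('before',P[g].min(0).round(),P[g].max(0).round())
s=read_state();print(s['eef_pos'],s['force'],s['width'],s['gripper_force'])
```

```text
blade 1157 [ 467. -111.   14.] [512. -32. 270.] -61.59964452095188 -6.258847549715731
14939 259.9983378725994
[478. -91.  75.] [503. -58. 124.]
before [479. -88.  56.] [499. -56. 107.]
[492.12834663 -74.3596222  198.18319534] [ 0.09876008 -1.07045665 -0.54399443] 29.710677870507148 59.14361000061035
```

Call:
arm_command --deltas '[{"dx": -0.0095, "dy": -0.003, "dz": 0, "yaw": 0, "jaw": 0}, {"dx": -0.019, "dy": -0.006, "dz": 0, "yaw": 0, "jaw": 0}, {"dx": -0.0285, "dy": -0.0095, "dz": 0, "yaw": 0, "jaw": 0}, {"dx": -0.038, "dy": -0.0125, "dz": 0, "yaw": 0, "jaw": 0}, {"dx": -0.0475, "dy": -0.0155, "dz": 0, "yaw": 0, "jaw": 0}, {"dx": -0.0475, "dy": -0.0155, "dz": 0, "yaw": 0, "jaw": 0}]'

```text
clock: 7.45
eef_pos: [442.7, -90.5, 198.0]
tool_rot: [3.141, -0.002, -2.825]
force: [0.2, 0.1, -0.3]
width: 29.6
gripper_force: 59.2
```

Run:
```python
from h import *
s=read_state();print(s['eef_pos'],s['force'],s['width'],s['gripper_force'])
```

```text
[442.68708995 -90.54412626 198.01020261] [ 0.2400496   0.06287953 -0.3279173 ] 29.559936651490133 59.153145253658295
```

Call:
arm_command --deltas '[{"dx": 0, "dy": 0, "dz": 0.025, "yaw": 0, "jaw": 0}, {"dx": 0, "dy": 0, "dz": 0.055, "yaw": 0, "jaw": 0}, {"dx": 0, "dy": 0.02, "dz": 0.08, "yaw": 0, "jaw": 0}, {"dx": 0, "dy": 0.05, "dz": 0.08, "yaw": 0, "jaw": 0}, {"dx": 0, "dy": 0.085, "dz": 0.08, "yaw": 0, "jaw": 0}, {"dx": 0.003, "dy": 0.12, "dz": 0.08, "yaw": 0, "jaw": 0}, {"dx": 0.008, "dy": 0.155, "dz": 0.08, "yaw": 0, "jaw": 0}, {"dx": 0.013, "dy": 0.19, "dz": 0.08, "yaw": 0, "jaw": 0}, {"dx": 0.018, "dy": 0.225, "dz": 0.08, "yaw": 0, "jaw": 0}, {"dx": 0.022, "dy": 0.26, "dz": 0.08, "yaw": 0, "jaw": 0}, {"dx": 0.026, "dy": 0.295, "dz": 0.08, "yaw": 0, "jaw": 0}, {"dx": 0.03, "dy": 0.325, "dz": 0.08, "yaw": 0, "jaw": 0}, {"dx": 0.0325, "dy": 0.345, "dz": 0.08, "yaw": 0, "jaw": 0}, {"dx": 0.0325, "dy": 0.3545, "dz": 0.08, "yaw": 0, "jaw": 0}, {"dx": 0.0325, "dy": 0.3545, "dz": 0.08, "yaw": 0, "jaw": 0}, {"dx": 0.0325, "dy": 0.3545, "dz": 0.08, "yaw": 0, "jaw": 0}]'

```text
clock: 9.05
eef_pos: [477.1, 263.2, 277.9]
tool_rot: [-3.141, -0.001, -2.825]
force: [0.2, -0.4, 0.1]
width: 29.7
gripper_force: 59.4
```

Run:
```python
from h import *
from scipy.optimize import least_squares
s=read_state();print(s['eef_pos'],s['width'])
for n in('wrist','scene','top'):
    im,d,K,T=grab(n);P=pts(d,K,T);x,y,z=P[...,0],P[...,1],P[...,2];i=im.astype(int)
    if n=='wrist':save('w3.png',im)
    r=(x>420)&(x<540)&(y>200)&(y<330)&(z>84)&(z<97)&(i[...,0]>i[...,1]*1.02)
    g=(i[...,1]>i[...,0]*1.3)&(i[...,1]>i[...,2]*1.2)&(x>420)&(x<540)&(y>200)&(y<330)&(z>80)
    Q=P[r]
    if len(Q)>10:
        f=lambda p:np.hypot(Q[:,0]-p[0],Q[:,1]-p[1])-p[2]
        q=least_squares(f,[476,264,37],loss='soft_l1',f_scale=2);print(n,'mug',q.x.round(1),len(Q))
    if g.sum()>5: print(n,'blade',g.sum(),P[g].min(0).round(),np.median(P[g],0).round(),P[g].max(0).round())
```

```text
[477.08683819 263.22882441 277.89029372] 29.71019855320226
wrist mug [477.2 262.   38.3] 690
wrist blade 1259 [446. 201.  80.] [473. 258. 194.] [500. 315. 349.]
scene mug [475.8 265.2  39.4] 56
scene blade 73 [468. 245. 155.] [474. 259. 181.] [486. 274. 204.]
top mug [478.5 264.3  38.6] 93
```

View pics/w3.png

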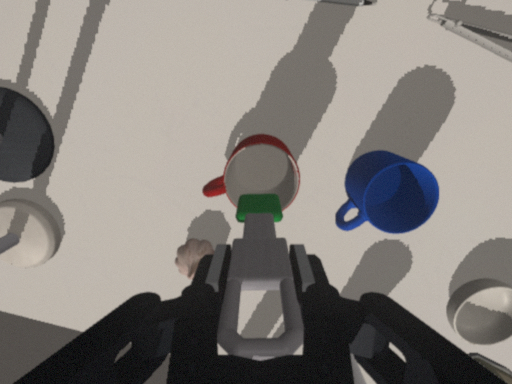

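The wrist view shows the blade at (260,207) over the red mug's mouth at (262,175), with the blue mug clear at (390,190). I lower it now.

Call:
arm_command --deltas '[{"dx": 0, "dy": 0.002, "dz": -0.02, "yaw": 0, "jaw": 0}, {"dx": 0, "dy": 0.002, "dz": -0.04, "yaw": 0, "jaw": 0}, {"dx": 0, "dy": 0.002, "dz": -0.055, "yaw": 0, "jaw": 0}, {"dx": 0, "dy": 0.002, "dz": -0.07, "yaw": 0, "jaw": 0}, {"dx": 0, "dy": 0.002, "dz": -0.085, "yaw": 0, "jaw": 0}, {"dx": 0, "dy": 0.002, "dz": -0.1, "yaw": 0, "jaw": 0}, {"dx": 0, "dy": 0.002, "dz": -0.115, "yaw": 0, "jaw": 0}, {"dx": 0, "dy": 0.002, "dz": -0.127, "yaw": 0, "jaw": 0}, {"dx": 0, "dy": 0.002, "dz": -0.135, "yaw": 0, "jaw": 0}, {"dx": 0, "dy": 0.002, "dz": -0.135, "yaw": 0, "jaw": 0}, {"dx": 0, "dy": 0.002, "dz": -0.135, "yaw": 0, "jaw": 0}]'

```text
clock: 10.3
eef_pos: [477.4, 266.6, 143.3]
tool_rot: [3.142, 0.0, -2.824]
force: [0.8, -0.0, -0.8]
width: 29.6
gripper_force: 59.4
```

Run:
```python
from h import *
s=read_state();print(s['eef_pos'],s['force'],s['width'],s['gripper_force'])
```

```text
[477.37184916 266.55378136 143.29485073] [ 0.81220725 -0.02378962 -0.77737579] 29.63973273177875 59.351971596479416
```

No contact yet, so I creep down to the floor.

Call:
arm_command --deltas '[{"dx": 0, "dy": 0, "dz": -0.0015, "yaw": 0, "jaw": 0}, {"dx": 0, "dy": 0, "dz": -0.003, "yaw": 0, "jaw": 0}, {"dx": 0, "dy": 0, "dz": -0.0045, "yaw": 0, "jaw": 0}, {"dx": 0, "dy": 0, "dz": -0.0045, "yaw": 0, "jaw": 0}]'

```text
clock: 10.7
eef_pos: [477.0, 266.6, 138.5]
tool_rot: [-3.142, -0.0, -2.824]
force: [-0.5, -0.2, -0.4]
width: 29.7
gripper_force: 59.4
```

Call:
arm_command --deltas '[{"dx": 0, "dy": 0, "dz": -0.001, "yaw": 0, "jaw": 0}, {"dx": 0, "dy": 0, "dz": -0.002, "yaw": 0, "jaw": 0}, {"dx": 0, "dy": 0, "dz": -0.002, "yaw": 0, "jaw": 0}]'

```text
clock: 11.0
eef_pos: [477.1, 266.6, 136.5]
tool_rot: [3.142, -0.0, -2.824]
force: [-0.2, -0.5, 0.1]
width: 29.7
gripper_force: 59.4
```

Call:
arm_command --deltas '[{"dx": 0, "dy": 0, "dz": -0.001, "yaw": 0, "jaw": 0}, {"dx": 0, "dy": 0, "dz": -0.002, "yaw": 0, "jaw": 0}, {"dx": 0, "dy": 0, "dz": -0.002, "yaw": 0, "jaw": 0}]'

```text
clock: 11.3
eef_pos: [477.9, 266.8, 136.2]
tool_rot: [3.141, 0.002, -2.824]
force: [-1.6, -1.4, 13.6]
width: 29.3
gripper_force: 60.8
```

Contact with the floor (13 N). I ease up 1.5 mm, then open.

Call:
arm_command --deltas '[{"dx": 0, "dy": 0, "dz": 0.0015, "yaw": 0, "jaw": 0}, {"dx": 0, "dy": 0, "dz": 0.0015, "yaw": 0, "jaw": 0.38}, {"dx": 0, "dy": 0, "dz": 0.0015, "yaw": 0, "jaw": 0.42}, {"dx": 0, "dy": 0, "dz": 0.0015, "yaw": 0, "jaw": 0.5}, {"dx": 0, "dy": 0, "dz": 0.0015, "yaw": 0, "jaw": 0.6}, {"dx": 0, "dy": 0, "dz": 0.0015, "yaw": 0, "jaw": 0.7}, {"dx": 0, "dy": 0, "dz": 0.0015, "yaw": 0, "jaw": 0.7}, {"dx": 0, "dy": 0, "dz": 0.0015, "yaw": 0, "jaw": 0.7}]'

```text
clock: 12.1
eef_pos: [477.1, 266.6, 136.0]
tool_rot: [-3.142, -0.0, -2.824]
force: [0.8, -0.1, 0.3]
width: 60.0
gripper_force: 0.0
```

Run:
```python
from h import *
s=read_state();print(s['eef_pos'],s['force'],s['width'],s['gripper_force'])
im,d,K,T=grab('wrist');save('w4.png',im)
```

```text
[477.11890595 266.57097717 135.97400436] [ 0.80772152 -0.11508291  0.26051241] 60.0402808578127 0.0
```

View pics/w4.png

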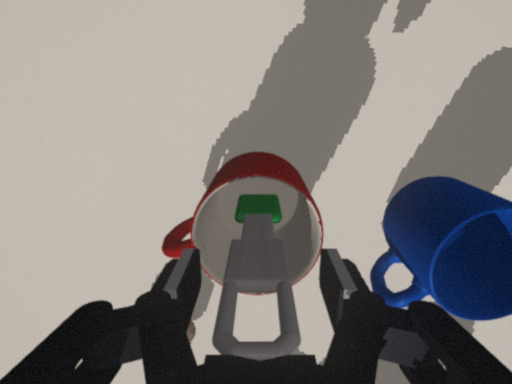

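The spatula stands in the mug with its blade at (258,208), clear of both fingers. I retreat straight up.

Call:
arm_command --deltas '[{"dx": 0, "dy": 0, "dz": 0.015, "yaw": 0, "jaw": 0.7}, {"dx": 0, "dy": 0, "dz": 0.03, "yaw": 0, "jaw": 0.7}, {"dx": 0, "dy": 0, "dz": 0.05, "yaw": 0, "jaw": 0.7}, {"dx": 0, "dy": 0, "dz": 0.08, "yaw": 0, "jaw": 0.7}, {"dx": 0, "dy": 0, "dz": 0.12, "yaw": 0, "jaw": 0.7}, {"dx": 0, "dy": 0, "dz": 0.16, "yaw": 0, "jaw": 0.7}, {"dx": 0, "dy": 0, "dz": 0.2, "yaw": 0, "jaw": 0.7}, {"dx": 0, "dy": 0, "dz": 0.2, "yaw": 0, "jaw": 0.7}, {"dx": 0, "dy": 0, "dz": 0.2, "yaw": 0, "jaw": 0.7}]'

```text
clock: 13.05
eef_pos: [477.3, 266.7, 336.8]
tool_rot: [3.141, 0.002, -2.824]
force: [-0.4, 0.2, -0.7]
width: 59.6
gripper_force: 0.0
```

Run:
```python
from h import *
im,d,K,T=grab('wrist');im2,d2,K2,T2=grab('scene')
P=pts(d2,K2,T2);x,y,z=P[...,0],P[...,1],P[...,2]
m=(abs(x-477)<90)&(abs(y-265)<90)&(z>105)&(z<200);print(m.sum(),P[m].mean(0).round() if m.any() else '',z[m].max() if m.any() else '')
m=(np.abs(z-290)<9)&(y<-205)&(y>-310)&(x>500)&(x<760);print(P[m].mean(0).round())
save('fin.png',np.hstack([cv2.resize(im,(400,300)),cv2.resize(im2[120:330,130:390],(370,300))]))
```

```text
107 [476. 265. 140.] 185.70119602130626
[ 659. -246.  290.]
```

View pics/fin.png

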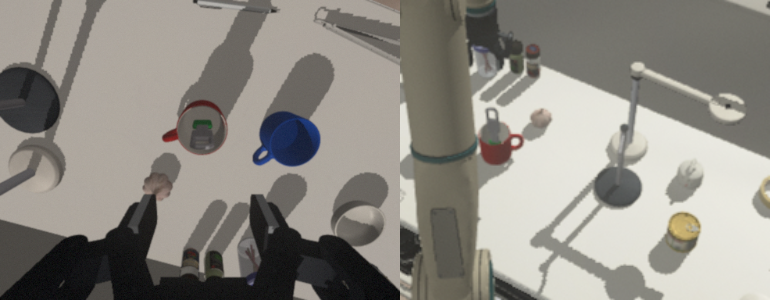

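The final picture shows the spatula standing in the upright red mug (wrist view 203,130), the lamp head well aside, and the tin, garlic and timer in place. I hand the job in.

```bash
python3 -c "
from cell import *
print(finish_job())"
```

```text
the job is handed in; nothing more can be done
None
```

The job is handed in at about 13 s on the robot's clock: the lamp head hangs roughly 24 cm from the hook and farther from the mug, the spatula stands blade down in the red mug, and the mug, tin, garlic and timer look undisturbed in the last picture.

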